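# Put the stamp away in the stock box with the folding lid stay

## Robot

A 6-joint arm with a two-finger parallel gripper is mounted at the origin on a cart in front of the work surface, level with it; the furniture and walls round the work are solid. World frame = base frame: x ahead of the robot, y to its left, z up, the work surface at z = 0. Lengths are in m, angles in rad, forces in N, time in s.
With the tool pointing down it reaches from about 0.25 to 0.775 m from the base axis. Payload 4 kg.
Tool frame: the origin (TCP) lies midway between the tips of the shut fingers; the grasp point (between the pads) lies 19 mm behind it; z points along the fingers, x is the direction in which the jaws open and shut, and the axes are right-handed (so a half turn about z gives the same grasp; the last joint's range is limited). The gripper opens to 94 mm and grips with 3 to 60 N. Pads are 16 mm wide; open, the fingers measure 119 mm over their backs; the gripper's body (75 mm by 177 mm) begins 78 mm behind the grasp point.
Start: joints at [-1.447, 0.087, 1.371, -0, 1.684, -0.103], TCP at [0.124, -0.536, 0.206] pointing down, gripper open.
Joint ranges: [-3.1, 3.1], [-0.76, 2.03], [0.27, 2.55], [-1.08, 4.22], [0.17, 2.65], [-2.57, 2.57]. Speed limits (rad/s): [2.79, 2.79, 3.14, 3.14, 3.14, 3.14].

## Interface

Orientations are given as [roll, pitch, yaw] about the fixed x, y, z axes, in that order (R = Rz(yaw) Ry(pitch) Rx(roll)).
In Python, from bench import robot, eyes, close_job gives the robot as it stands.
- The arm moves only by the shell command python3 -m jog 'ROWS'. ROWS is JSON, a list of rows, each a list of 3 entries, a list of its own where there are three numbers: the turn, a rotation vector about the tool's x, y, z in degrees, then the shift along the tool's x, y, z in mm, then the closure, from -1 (fully open) to 1 (shut). In form: [[[wx, wy, wz], [x, y, z], claw], ...]. A call has 1 to 5 rows; each row is the pose to reach, as a shift and turn from the pose commanded when the call began, along the tool's axes at that moment; what a row does not reach only later rows make up. A row lasts 1/10 s, in which the tool goes at most 50 mm and 8.59 degrees, less where a joint would pass 70% of its speed; a pose out of reach is approached as far as the arm can. A call with a gripper value outside its range is refused whole. The fingers move at their own pace and stop on an object; the grip force is fixed at half the most. Time passes only in rows, so rows that repeat a pose let the fingers close. It gives the time, the measured TCP pose, the force and the opening at its end, in the units of the state.
- robot.get_obs(): the state, without advancing time (a new reading comes with each control period).
- eyes.snapshot(name): name is "side" or "top" or "wrist"; returns (picture, depth): 400x640x3 uint8, red, green, blue; 400x640 float32, m along the optical axis (not along the pixel's ray), 0 where there is no reading.
- eyes.camera_params(name): a dict with "mtx" (3x3 intrinsics, pixels), "world_to_cam" (4x4, takes a point from world to camera coordinates). Camera axes: x right, y up, looking along -z (the intrinsics and any distortion apply to the point x, -y, -z); pixel columns grow to the right and rows downward; lengths in m; the calibration is good to about 2 mm. A picture is of the moment at which its call begins: read the wrist's pose just before it. camera_params takes no time and is no camera call; for the wrist camera it gives the pose at the moment of the call.
- close_job(): hands the job in, once; it reports no verdict.
The state is a dict: "time": time; "joint_positions": joint angles; "qvel": joint speeds; "joint_torque": joint torques, N m; "tool_pos": TCP position; "ee_rot": TCP orientation; "wrist_force": force on the tool from outside, world axes, zero at the start; "wrist_torque": the same for the moment, N m; "width": finger opening in m.
Only numpy, scipy, OpenCV 4.12 (cv2) and the standard library are available. Lean on these libraries where they do the work, as an engineer would, in place of code of your own. Each camera call takes 0.05 s, during which the arm holds its last target. There are 200 camera calls.

## Task

Put the rubber stamp away in the wooden stock box. Raise the lid by its bar handle only until you feel the folding brass stay run out straight, then ease off so that its red knee snaps over and locks; do not force the lid past that point, or the stay's clamp slips in its rail. Set the stamp inside, then push the red knee back with light force to break the stay well past straight while the lid is still up, and lower the lid by hand until it is fully shut, without letting it fall; leave the other things on the stall where they are.

Things in the scene. Friction and masses are not known exactly. Their poses are not given: they have to be found in the camera images.
- stock_box: Open-topped wooden box, 190 mm deep (x) x 300 mm wide (y) x 110 mm high, fixed to the table, walls 8 mm thick. Origin: centre of its underside. Its x points away from the robot to the hinge side, y along the hinge, z up. The lid hinge axis runs along y at x = +95 mm, z = 110 mm.
- box_floor (a point): Centre of the box's inner floor, 8 mm above the table; the inside measures 174 mm (x) x 284 mm (y). The folding stay works in the plane y = -115 mm of the box, so keep the stamp out of the strip y < -70 mm.
- lid (a joint): Angle of the lid: 0 = shut, grows as the front edge rises. The lid is a wooden plate 190 x 300 x 12 mm of about 0.5 kg lying on the rim. Its hinge has about 0.3 N m of friction: it stays put above about 1 rad, and falls shut from below about 0.8 rad if let go. The stay comes straight somewhere between about 1.24 and 1.37 rad, depending on where its foot is clamped; the locked lid rests about 0.01 rad below that.
- handle (a point): Middle of the lid's round steel bar handle: 10 mm thick, 100 mm long along the box's y, 235 mm in front of the hinge axis and 6 mm above it when shut (116 mm above the table). Between the bar and the lid's front edge is a 40 mm gap, so that the bar can be pinched from above and can turn between the fingers while the lid swings. Raising takes 2 to 4 N at the bar.
- foot_pin (a point): Lower pivot of the stay, on a dark steel clamp in a slotted rail inside the box's right-hand side wall, 57 mm (+-7 mm from case to case) in front of the box centre and 95 mm above the table. The clamp slips forward or back along the rail when the bar is forced with more than about 17 N against the straight stay (or when the lid is forced down on a locked stay); it must stay where it is.
- stay_knee (a joint): Angle of the stay's knee: about 0 (+-0.1) when the lid is shut and the stay folded, 2.39 when the two links are in line, 2.64 at the stop beyond straight (locked, knee bowed towards the robot). A light spring pushes it towards the stop, but it cannot snap over while the bar is still pulled hard against the straight stay. Broken means below 1.9; let go between about 2.1 and 2.39 the spring takes it back to the lock.
- knee (a point): Axis of the stay's red knee knuckle: a roller 22 mm in diameter, 32 mm long along the box's y. The two brass links are 77 mm long each (foot pin to knee, knee to lid). When locked, the knee is about 150 mm above the table and the stay leans about 45 degrees, away from the robot at the top; to break it the knee is pushed away from the robot and down, square to the stay (direction about 0.7 x, -0.7 z of the box), some 30 mm in all. It gives way at about 3 to 5 N.
- stay: The folding stay of two brass links with the red knee, origin at its lower pivot. Pushes on it must stay below 25 N.
- stamp_mid (a point): Centre of the wooden rubber stamp, half-way up: base 32 x 48 x 15 mm, turned round knob about 28 mm thick from 30 to 67 mm height, 67 mm high in all, 0.05 kg; it stands upright on the table, this point 33.5 mm above its underside.
- rubber_stamp: The same stamp; origin at the centre of its underside.
- ink_pad: Blue tin ink pad, 57 x 87 x 17 mm, bystander. Origin: centre of its underside.
- card_reader: Black pocket card reader, 115 x 66 x 22 mm, bystander. Origin: centre of its underside.
- marker_black: White marker with a black cap, 15 x 136 x 15 mm, bystander. Origin: centre of its underside.
- tape_roll_1: Yellow paper tape roll lying flat, 52 mm across, 18 mm high, bystander. Origin: centre of its underside.
Mind the look-alikes: they are no part of the job. Of the things that look like the rubber_stamp, the middle-sized one is meant.

How it is judged:
By the outcome, as a careful person would: the job done as asked, in the order asked, and still so for the second after the job is handed in, with the robot touching nothing.
It also fails if it takes over 72 s, if anything falls off the work surface, if the arm or the gripper's body presses on something with over 40 N, if the wrist force passes 120 N, or if a joint passes its speed limit or range.

## Working session

There is one attempt and no reset: what is moved stays moved. The work goes in short steps, Python scripts to look and compute and a shell command to move; the robot and the scene stay as the last step left them, time stands still between calls to the robot, and variables do not carry over. Pictures are saved under pics/ and viewed, about 8 in all and at most 12, crops included, and the job is handed in when it is done.

```bash
ls; mkdir -p pics; cat > h.py <<'E'
import numpy as np, cv2
from scipy.spatial.transform import Rotation as R
from bench import robot, eyes, close_job
def snap(n):
    p=eyes.camera_params(n); im,d=eyes.snapshot(n); return im,d,p
def pts(d,p):
    K=p['mtx'];h,w=d.shape;u,v=np.meshgrid(np.arange(w),np.arange(h))
    c=np.stack([(u-K[0,2])/K[0,0]*d,-(v-K[1,2])/K[1,1]*d,-d,np.ones_like(d)],-1)
    return (c@np.linalg.inv(p['world_to_cam']).T)[...,:3]
def proj(P,p):
    c=p['world_to_cam']@np.append(P,1);K=p['mtx'];return K[0,0]*c[0]/-c[2]+K[0,2],K[1,1]*-c[1]/-c[2]+K[1,2]
def obs():
    o=robot.get_obs();return {k:np.round(v,4).tolist() for k,v in o.items()}
def rows(P,rpy):
    """shift (mm) and rotvec (deg) in the tool frame to reach a world pose from current"""
    o=robot.get_obs();print('rot raw',np.round(o['ee_rot'],4));T=R.from_euler('xyz',o['ee_rot'])
    print('turn',np.degrees((T.inv()*R.from_euler('xyz',rpy)).as_rotvec()).round(1),'shift',(T.inv().apply(np.array(P)-o['tool_pos'])*1000).round(1))
E
python3 - <<'E'
from h import *
print(obs())
for n in('top','side'):
    im,d,p=snap(n);cv2.imwrite(f'pics/{n}0.png',im[...,::-1]);np.savez(f'{n}0',im=im,d=d,**p);print(n,p['mtx'].tolist(),p.keys(),np.linalg.inv(p['world_to_cam']).round(3).tolist(),(d==0).mean())
E
```

```text
pics
{'time': 0.0, 'joint_positions': [-1.4471, 0.0879, 1.3722, -0.0, 1.6836, -0.1031], 'qvel': [-0.003, -0.0008, -0.0023, -0.0003, -0.001, 0.0015], 'joint_torque': [0.0014, -34.0182, -30.2425, 0.0719, 0.033, -0.0002], 'tool_pos': [0.1236, -0.5354, 0.2043], 'ee_rot': [-3.1414, 0.0022, -1.344], 'wrist_force': [0.1396, 0.0841, 0.0603], 'wrist_torque': [-0.0441, -0.0067, 0.0068], 'width': 0.094}
top [[450.46949536693904, 0.0, 323.07280454864224], [0.0, 450.46949536693904, 201.40223024618572], [0.0, 0.0, 1.0]] dict_keys(['mtx', 'world_to_cam']) [[-0.005, 0.999, -0.053, 0.474], [-1.0, -0.005, 0.001, 0.025], [0.001, 0.053, 0.999, 1.195], [0.0, 0.0, 0.0, 1.0]] 0.00425
side [[379.24172836209243, 0.0, 323.56113436839723], [0.0, 379.24172836209243, 201.54854889547894], [0.0, 0.0, 1.0]] dict_keys(['mtx', 'world_to_cam']) [[0.987, 0.088, -0.135, 0.383], [-0.16, 0.638, -0.753, -0.773], [0.02, 0.765, 0.644, 0.781], [0.0, 0.0, 0.0, 1.0]] 0.00398828125
```

View pics/top0.png

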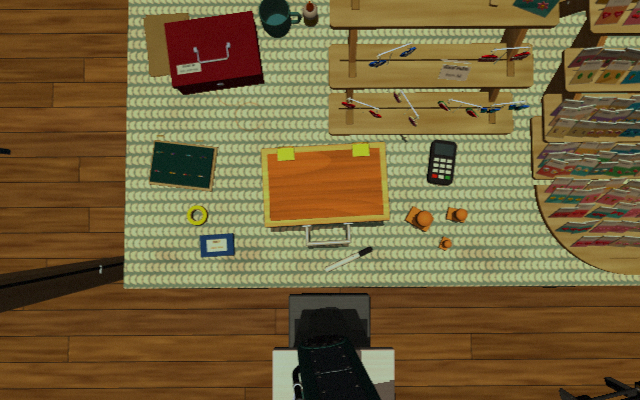

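View pics/side0.png

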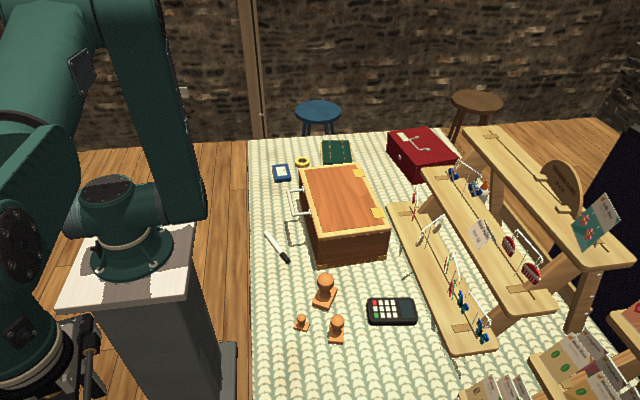

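Top view: box at (325,185) with handle at (328,236). There are three stamps, at (422,218) large, (458,214) middle and (446,243) small. By size the middle one is at (458,214); I'll measure heights and confirm it in a crop.

```bash
python3 - <<'E'
from h import *
z=np.load('top0.npz');im,d=z['im'],z['d'];p={k:z[k] for k in('mtx','world_to_cam')};P=pts(d,p)
hsv=cv2.cvtColor(im,cv2.COLOR_RGB2HSV)
# lid: height mask
m=((P[...,2]>.1)&(P[...,2]<.14)).astype(np.uint8);m[:135]=0;m[230:]=0;m[:,:250]=0;m[:,400:]=0
m=cv2.morphologyEx(m,cv2.MORPH_OPEN,np.ones((9,9)))
q=P[m>0];r=cv2.minAreaRect((q[:,:2]*1000).astype(np.float32));print('lid z',np.median(q[:,2]),r,cv2.boxPoints(r))
# handle bar
s=P[222:250,295:360].reshape(-1,3);s=s[(s[:,2]>.085)&(s[:,2]<.13)&(s[:,0]<.36)];print('handle',len(s),s.min(0),s.max(0),np.median(s,0))
# stamps
o=((hsv[...,0]<16)&(hsv[...,1]>130)&(hsv[...,2]>90)).astype(np.uint8);o[:,:398]=0;o[:200]=0;o[255:]=0;o[:,475:]=0
n,l,st,c=cv2.connectedComponentsWithStats(o)
for i in range(1,n):
    if st[i,4]>20:
        q=P[l==i];zt=np.percentile(q[:,2],97);t=q[q[:,2]>zt-.008];b=q[q[:,2]<.022]
        print(c[i],st[i],'ztop',zt,'top',np.median(t,0),'base',len(b),(b.min(0)+b.max(0))/2 if len(b) else 0)
        rr=cv2.minAreaRect((q[:,:2]*1000).astype(np.float32));print('  rect all',rr)
cv2.imwrite('pics/c.png',cv2.resize(im[195:260,395:480,::-1],None,fx=7,fy=7,interpolation=cv2.INTER_CUBIC))
w,dw,pw=snap('wrist')
E
```

```text
lid z 0.1226355677249733 ((572.0504760742188, 18.813247680664062), (196.7440643310547, 299.6291198730469), 3.0920145511627197) [[ 465.74072   163.10356 ]
 [ 481.9026   -136.08937 ]
 [ 678.3602   -125.477066]
 [ 662.19836   173.71587 ]]Traceback (most recent call last):
  File "<stdin>", line 9, in <module>
    return umr_minimum(a, axis, None, out, keepdims, initial, where)
ValueError: zero-size array to reduction operation minimum which has no identity
```

```bash
python3 - <<'E'
from h import *
z=np.load('top0.npz');im,d=z['im'],z['d'];p={k:z[k] for k in('mtx','world_to_cam')};P=pts(d,p)
hsv=cv2.cvtColor(im,cv2.COLOR_RGB2HSV)
s=P[222:255,295:365].reshape(-1,3);s=s[(s[:,2]>.085)&(s[:,2]<.13)&(s[:,0]<.455)];print('handle',len(s),s.min(0),s.max(0),np.median(s,0))
o=((hsv[...,0]<16)&(hsv[...,1]>130)&(hsv[...,2]>90)).astype(np.uint8);o[:,:398]=0;o[:200]=0;o[255:]=0;o[:,475:]=0
n,l,st,c=cv2.connectedComponentsWithStats(o)
for i in range(1,n):
    if st[i,4]>20:
        q=P[l==i];zt=np.percentile(q[:,2],97);t=q[q[:,2]>zt-.008];b=q[q[:,2]<.022]
        print(c[i],'ztop',zt,'top',np.median(t,0),'base',len(b),(b.min(0)+b.max(0))/2 if len(b) else 0)
        print('  rect all',cv2.minAreaRect((q[:,:2]*1000).astype(np.float32)))
cv2.imwrite('pics/c.png',cv2.resize(im[195:260,395:480,::-1],None,fx=7,fy=7,interpolation=cv2.INTER_CUBIC))
# where handle projected
yaw=np.radians(3.1);ex=np.array([np.cos(yaw),np.sin(yaw)])
E
```

```text
handle 235 [ 0.42635575 -0.04259798  0.11179842] [0.45459436 0.06476453 0.12587732] [0.43362087 0.01230555 0.1196776 ]
[460.84090909 214.14772727] ztop 0.06739878285409706 top [ 0.4996759  -0.3227835   0.06336397] base 3 [ 0.49828397 -0.33026787  0.01417883]
  rect all ((499.0581970214844, -323.68572998046875), (24.86670684814453, 30.354610443115234), 83.59532928466797)
[424.09248555 218.19653179] ztop 0.09099421211425014 top [ 0.48976787 -0.22921213  0.08620481] base 3 [ 0.48700668 -0.22675973  0.01869415]
  rect all ((489.55792236328125, -227.54678344726562), (36.60868835449219, 36.34790802001953), 71.19770812988281)
[446.58139535 243.72093023] ztop 0.04544765103143939 top [ 0.42404236 -0.29279287  0.043173  ] base 7 [ 0.42648548 -0.29393155  0.01185474]
  rect all ((426.7530822753906, -292.7630920410156), (14.932195663452148, 24.5781192779541), 84.27378845214844)
```

View pics/c.png

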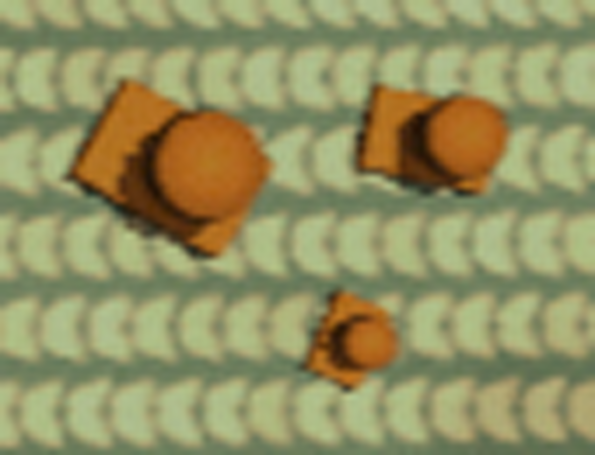

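Of the three candidates, (458,214) has its top at 67 mm, matching the description; (422,218) is 91 mm and (446,243) is 45 mm. The crop confirms it as the middle-sized one. Next I go above the bar.

```bash
python3 - <<'E'
from h import *
z=np.load('top0.npz');im,d=z['im'],z['d'];p={k:z[k] for k in('mtx','world_to_cam')};P=pts(d,p)
q=P[90:136,330:520].reshape(-1,3)
for a in(.66,.68,.7,.72,.74,.76,.78,.8): 
    s=q[(abs(q[:,0]-a)<.01)]; print(a,len(s),np.percentile(s[:,2],[50,98]).round(3) if len(s) else '')
s=P[222:255,295:365].reshape(-1,3);s=s[(s[:,2]>.105)&(s[:,2]<.13)&(s[:,0]<.4365)];print('bar fit',np.polyfit(s[:,1],s[:,0],1),s[:,1].min(),s[:,1].max(),len(s))
rows([.432,.013,.24],[np.pi,0,.054])
E
```

```text
0.66 0 
0.68 0 
0.7 943 [0.086 0.091]
0.72 1722 [0.086 0.143]
0.74 1683 [0.087 0.176]
0.76 1512 [0.087 0.177]
0.78 1351 [0.087 0.145]
0.8 1033 [0.087 0.121]
bar fit [-0.02889061  0.43256764] -0.04259797601439838 0.06476453377702189 172
rot raw [-3.1414e+00  2.0000e-03 -1.3440e+00]
turn [ -0.1   0.1 -80.1] shift [-465.1 -423.8  -34.6]
```

```bash
python3 -m jog '[[[0,0,-8],[-40,-36,-3],0.36],[[0,0,-16],[-75,-70,-6],0.36],[[0,0,-24],[-110,-105,-9],0.36],[[0,0,-32],[-145,-140,-12],0.36],[[0,0,-40],[-180,-175,-15],0.36]]'; python3 - <<'E'
from h import *
rows([.432,.013,.24],[np.pi,0,.054])
E
```

```text
time: 0.6
tool_pos: [0.2533, -0.3205, 0.22]
ee_rot: [-3.141, 0.0, -0.641]
wrist_force: [2.5, -0.5, -0.4]
width: 0.0573
rot raw [-3.1412e+00  4.0000e-04 -6.4100e-01]
turn [ -0.    0.  -39.8] shift [ -56.2 -374.2  -19.9]
```

```bash
python3 -m jog '[[[0,0,-8],[-7,-45,-3],0.36],[[0,0,-16],[-14,-90,-6],0.36],[[0,0,-24],[-21,-135,-9],0.36],[[0,0,-32],[-30,-180,-12],0.36],[[0,0,-40],[-36,-225,-15],0.36]]'; python3 - <<'E'
from h import *
rows([.432,.013,.24],[np.pi,0,.054])
E
```

```text
time: 1.1
tool_pos: [0.3597, -0.1192, 0.2353]
ee_rot: [3.141, -0.0, 0.058]
wrist_force: [1.2, -0.7, 0.5]
width: 0.03
rot raw [ 3.1414e+00 -1.0000e-04  5.7700e-02]
turn [ 0.  -0.   0.2] shift [  79.8 -127.8   -4.7]
```

```bash
python3 -m jog '[[[0,0,0],[20,-35,-2],0.36],[[0,0,0],[45,-75,-4],0.36],[[0,0,0],[65,-110,-4],0.36],[[0,0,0],[80,-128,-4],0.36],[[0,0,0],[80,-128,-4],0.36]]'; python3 - <<'E'
from h import *
im,d,p=snap('wrist');cv2.imwrite('pics/w1.png',im[...,::-1]);np.savez('w1',im=im,d=d,**p)
print(obs()['tool_pos'],np.linalg.inv(p['world_to_cam']).round(3).tolist())
P=pts(d,p);s=P.reshape(-1,3);s=s[(s[:,2]>.105)&(s[:,2]<.126)&(abs(s[:,1]-.012)<.035)&(s[:,0]<.45)&(s[:,0]>.41)]
f=np.polyfit(s[:,1],s[:,0],1);print(len(s),f,np.polyval(f,.0125),np.percentile(s,[2,50,98],axis=0))
t=P.reshape(-1,3);t=t[(t[:,2]>.105)&(t[:,0]>.41)&(t[:,0]<.45)&(abs(t[:,1])<.09)&(t[:,2]<.126)];print(t.min(0),t.max(0))
print(proj([.432,.0125,.121],p))
E
```

```text
time: 1.6
tool_pos: [0.4333, 0.0131, 0.2384]
ee_rot: [-3.141, 0.002, 0.057]
wrist_force: [0.4, 0.3, 0.3]
width: 0.0303
[0.4326, 0.0117, 0.2386] [[0.998, -0.054, -0.012, 0.43], [0.055, 0.972, 0.23, 0.078], [-0.001, -0.23, 0.973, 0.416], [0.0, 0.0, 0.0, 1.0]]
709 [-0.05542005  0.43372414] 0.4330313911215387 [[ 0.42760443 -0.02158347  0.11601458]
 [ 0.43301067  0.01312512  0.11886092]
 [ 0.43857463  0.04568686  0.12066853]]
[ 0.42602112 -0.04381769  0.11334218] [0.44964942 0.06508325 0.12117012]
(np.float64(317.4298086797982), np.float64(202.0380858532906))
```

View pics/w1.png

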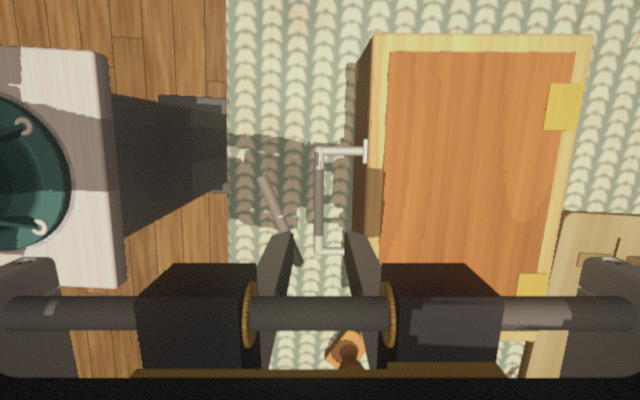

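The picture shows the bar running from (319,148) to (319,252), squarely between the fingers. Descending and pinching.

```bash
python3 -m jog '[[[0,0,0],[0.5,0,35],0.36],[[0,0,0],[0.5,0,70],0.36],[[0,0,0],[0.5,0,105],0.36],[[0,0,0],[0.5,0,130],0.36],[[0,0,0],[0.5,0,141],0.36]]' && python3 -m jog '[[[0,0,0],[0,0,0],0.36],[[0,0,0],[0,0,0],1],[[0,0,0],[0,0,0],1],[[0,0,0],[0,0,0],1],[[0,0,0],[0,0,0],1]]'; python3 -c "
from h import *
print(obs())"
```

```text
time: 2.15
tool_pos: [0.4307, 0.0097, 0.0954]
ee_rot: [-3.141, 0.005, 0.05]
wrist_force: [0.2, -0.6, 0.4]
width: 0.0302
time: 2.65
tool_pos: [0.4331, 0.0105, 0.1]
ee_rot: [3.141, 0.0, 0.052]
wrist_force: [-4.3, -0.6, 6.5]
width: 0.009
{'time': 2.65, 'joint_positions': [-0.1059, -0.1309, 1.7957, -0.0011, 1.4767, -0.1581], 'qvel': [0.0016, 0.0004, 0.0027, 0.0001, -0.0015, 0.0001], 'joint_torque': [0.3093, -21.0628, -28.2331, 0.5164, -1.4396, -0.0101], 'tool_pos': [0.4331, 0.0105, 0.1], 'ee_rot': [3.1405, 0.0, 0.0523], 'wrist_force': [-4.2893, -0.5584, 6.5167], 'wrist_torque': [-0.228, 0.7658, -0.0543], 'width': 0.009}
```

```bash
cat > arc.py <<'E'
import sys,numpy as np
from scipy.spatial.transform import Rotation as R
g=17;r=235.1;f0=np.radians(1.46)
def pose(deg):
    t=np.radians(deg);tau=np.radians(20*deg/75)
    p=np.array([-r*np.cos(t+f0)+g*np.sin(tau),0,r*np.sin(t+f0)-g*np.cos(tau)])
    return p,R.from_euler('xyz',[np.pi,0,0])*R.from_rotvec([0,tau,0])
a=[float(x) for x in sys.argv[1:]]
p0,R0=pose(a[0])
for x in a[1:]:
    p,Q=pose(x);print(x,(R0.inv()*Q).as_rotvec(degrees=True).round(1),R0.inv().apply(p-p0).round(1),'tangent world',np.round([np.sin(np.radians(x)),np.cos(np.radians(x))],2))
E
python3 arc.py 0 4 9 14 19 24; python3 arc.py 24 29 34 39 44 48;  python3 arc.py 48 52 56 60 63 65
```

```text
4.0 [-0.   1.1  0. ] [  1.3   0.  -16.4] tangent world [0.07 1.  ]
9.0 [0.  2.4 0. ] [  4.5   0.  -36.7] tangent world [0.16 0.99]
14.0 [0.  3.7 0. ] [  9.5   0.  -56.7] tangent world [0.24 0.97]
19.0 [-0.   5.1  0. ] [ 16.3   0.  -76.3] tangent world [0.33 0.95]
24.0 [0.  6.4 0. ] [ 24.7   0.  -95.2] tangent world [0.41 0.91]
29.0 [ 0.   1.3 -0. ] [ 12.    0.  -16.9] tangent world [0.48 0.87]
34.0 [-0.   2.7 -0. ] [ 25.4   0.  -32.8] tangent world [0.56 0.83]
39.0 [ 0.  4. -0.] [ 40.1   0.  -47.5] tangent world [0.63 0.78]
44.0 [ 0.   5.3 -0. ] [ 56.1   0.  -60.9] tangent world [0.69 0.72]
48.0 [-0.   6.4 -0. ] [ 69.6   0.  -70.6] tangent world [0.74 0.67]
52.0 [0.  1.1 0. ] [15.1  0.  -7.1] tangent world [0.79 0.62]
56.0 [0.  2.1 0. ] [ 30.7   0.  -13.2] tangent world [0.83 0.56]
60.0 [0.  3.2 0. ] [ 46.6   0.  -18.2] tangent world [0.87 0.5 ]
63.0 [-0.  4. -0.] [ 58.8   0.  -21.3] tangent world [0.89 0.45]
65.0 [0.  4.5 0. ] [ 67.   0. -23.] tangent world [0.91 0.42]
```

```bash
python3 -m jog '[[[0,1.1,0],[1.3,0,-16.4],1],[[0,2.4,0],[4.5,0,-36.7],1],[[0,3.7,0],[9.5,0,-56.7],1],[[0,5.1,0],[16.3,0,-76.3],1],[[0,6.4,0],[24.7,0,-95.2],1]]'
```

```text
time: 3.15
tool_pos: [0.4564, 0.0118, 0.1955]
ee_rot: [3.141, -0.11, 0.052]
wrist_force: [-4.5, -2.5, -2.1]
width: 0.0089
```

```bash
python3 -m jog '[[[0,1.3,0],[12,0,-16.9],1],[[0,2.7,0],[25.4,0,-32.8],1],[[0,4,0],[40.1,0,-47.5],1],[[0,5.3,0],[56.1,0,-60.9],1],[[0,6.4,0],[69.6,0,-70.6],1]]'
```

```text
time: 3.65
tool_pos: [0.518, 0.0149, 0.2772]
ee_rot: [3.14, -0.226, 0.052]
wrist_force: [-7.2, -2.1, 3.4]
width: 0.0092
```

```bash
python3 -m jog '[[[0,1.1,0],[15.1,0,-7.1],1],[[0,2.1,0],[30.7,0,-13.2],1],[[0,3.2,0],[46.6,0,-18.2],1],[[0,4,0],[58.8,0,-21.3],1],[[0,4.5,0],[67,0,-23],1]]'; python3 arc.py 65 66 67 67.5 68 68.5 69 69.5 70 71; python3 -c "
from h import *
o=obs();print(o['tool_pos'],o['ee_rot'])"
```

```text
time: 4.15
tool_pos: [0.5801, 0.0181, 0.3137]
ee_rot: [3.14, -0.308, 0.052]
wrist_force: [-4.7, -2.3, 5.6]
width: 0.0093
66.0 [0.  0.3 0. ] [ 4.2  0.  -0.4] tangent world [0.91 0.41]
67.0 [ 0.   0.5 -0. ] [ 8.3  0.  -0.7] tangent world [0.92 0.39]
67.5 [ 0.   0.7 -0. ] [10.4  0.  -0.9] tangent world [0.92 0.38]
68.0 [-0.   0.8 -0. ] [12.5  0.  -1. ] tangent world [0.93 0.37]
68.5 [ 0.   0.9 -0. ] [14.6  0.  -1.1] tangent world [0.93 0.37]
69.0 [-0.   1.1 -0. ] [16.7  0.  -1.2] tangent world [0.93 0.36]
69.5 [0.  1.2 0. ] [18.8  0.  -1.3] tangent world [0.94 0.35]
70.0 [ 0.   1.3 -0. ] [20.9  0.  -1.3] tangent world [0.94 0.34]
71.0 [0.  1.6 0. ] [25.   0.  -1.4] tangent world [0.95 0.33]
[0.5801, 0.0181, 0.3137] [3.1399, -0.3084, 0.0523]
```

```bash
python3 -m jog '[[[0,0.3,0],[4.2,0,-0.4],1],[[0,0.5,0],[8.3,0,-0.7],1],[[0,0.8,0],[12.5,0,-1],1],[[0,1.1,0],[16.7,0,-1.2],1],[[0,1.3,0],[20.9,0,-1.3],1]]'; python3 -m jog '[[[0,0,0],[0,0,0],1],[[0,0,0],[0,0,0],1]]';  for a in 70 71 72 73 74 75 76 77; do python3 arc.py $a $(echo $a+0.25 +0|bc 2>/dev/null || python3 -c "print($a+.5)") $(python3 -c "print($a+.75,$a+1)"); done
```

```text
time: 4.65
tool_pos: [0.5995, 0.0191, 0.3204]
ee_rot: [3.14, -0.331, 0.052]
wrist_force: [-3.8, -2.5, 5.6]
width: 0.0089
time: 4.85
tool_pos: [0.6001, 0.0192, 0.3206]
ee_rot: [3.14, -0.332, 0.052]
wrist_force: [-1.5, -2.9, 6.1]
width: 0.0092
70.5 [0.  0.1 0. ] [2.1 0.  0. ] tangent world [0.94 0.33]
70.75 [-0.   0.2  0. ] [3.1 0.  0. ] tangent world [0.94 0.33]
71.0 [0.  0.3 0. ] [4.2 0.  0. ] tangent world [0.95 0.33]
71.5 [ 0.   0.1 -0. ] [2.1 0.  0.1] tangent world [0.95 0.32]
71.75 [-0.   0.2 -0. ] [3.1 0.  0.1] tangent world [0.95 0.31]
72.0 [-0.   0.3 -0. ] [4.2 0.  0.1] tangent world [0.95 0.31]
72.5 [0.  0.1 0. ] [2.1 0.  0.1] tangent world [0.95 0.3 ]
72.75 [-0.   0.2 -0. ] [3.1 0.  0.2] tangent world [0.96 0.3 ]
73.0 [-0.   0.3  0. ] [4.2 0.  0.2] tangent world [0.96 0.29]
73.5 [0.  0.1 0. ] [2.1 0.  0.1] tangent world [0.96 0.28]
73.75 [0.  0.2 0. ] [3.1 0.  0.2] tangent world [0.96 0.28]
74.0 [0.  0.3 0. ] [4.2 0.  0.3] tangent world [0.96 0.28]
74.5 [ 0.   0.1 -0. ] [2.1 0.  0.2] tangent world [0.96 0.27]
74.75 [ 0.   0.2 -0. ] [3.1 0.  0.3] tangent world [0.96 0.26]
75.0 [0.  0.3 0. ] [4.2 0.  0.4] tangent world [0.97 0.26]
75.5 [0.  0.1 0. ] [2.1 0.  0.2] tangent world [0.97 0.25]
75.75 [-0.   0.2 -0. ] [3.1 0.  0.4] tangent world [0.97 0.25]
76.0 [-0.   0.3  0. ] [4.2 0.  0.5] tangent world [0.97 0.24]
76.5 [-0.   0.1 -0. ] [2.1 0.  0.3] tangent world [0.97 0.23]
76.75 [ 0.   0.2 -0. ] [3.1 0.  0.4] tangent world [0.97 0.23]
77.0 [ 0.   0.3 -0. ] [4.1 0.  0.6] tangent world [0.97 0.22]
77.5 [0.  0.1 0. ] [2.1 0.  0.3] tangent world [0.98 0.22]
77.75 [-0.   0.2  0. ] [3.1 0.  0.5] tangent world [0.98 0.21]
78.0 [0.  0.3 0. ] [4.1 0.  0.7] tangent world [0.98 0.21]
```

```bash
python3 -m jog '[[[0,0,0],[0.8,0,0],1],[[0,0,0],[1.6,0,0],1],[[0,0,0],[2.4,0,0],1],[[0,0,0],[3.2,0,0],1],[[0,0,0],[4,0,0],1]]'
```

```text
time: 5.35
tool_pos: [0.6034, 0.0193, 0.3215]
ee_rot: [3.14, -0.331, 0.052]
wrist_force: [-3.1, -2.8, 4.8]
width: 0.0091
```

```bash
python3 -m jog '[[[0,0,0],[0.6,0,0],1],[[0,0,0],[1.2,0,0],1],[[0,0,0],[1.8,0,0],1],[[0,0,0],[2.4,0,0],1],[[0,0,0],[3,0,0.1],1]]'
```

```text
time: 5.85
tool_pos: [0.6063, 0.0195, 0.3224]
ee_rot: [3.14, -0.331, 0.052]
wrist_force: [-2.2, -2.3, 5.1]
width: 0.0091
```

```bash
python3 -m jog '[[[0,0,0],[0.6,0,0],1],[[0,0,0],[1.2,0,0],1],[[0,0,0],[1.8,0,0],1],[[0,0,0],[2.4,0,0.1],1],[[0,0,0],[3,0,0.2],1]]'
```

```text
time: 6.35
tool_pos: [0.6097, 0.0197, 0.3233]
ee_rot: [3.14, -0.332, 0.052]
wrist_force: [-2.1, -2.2, 5.4]
width: 0.0089
```

```bash
python3 -m jog '[[[0,0,0],[0.6,0,0],1],[[0,0,0],[1.2,0,0],1],[[0,0,0],[1.8,0,0],1],[[0,0,0],[2.4,0,0.1],1],[[0,0,0],[2.7,0,0.2],1]]'
```

```text
time: 6.85
tool_pos: [0.6104, 0.0197, 0.3234]
ee_rot: [3.14, -0.327, 0.052]
wrist_force: [-8.5, -3.9, 7.4]
width: 0.0091
```

```bash
python3 -m jog '[[[0,0,0],[-1,0,0],1],[[0,0,0],[-2,0,0],1],[[0,0,0],[-3,0,0],1],[[0,0,0],[-4,0,0],1],[[0,0,0],[-4,0,0],1]]'; python3 - <<'E'
from h import *
im,d,p=snap('side');cv2.imwrite('pics/s1.png',cv2.resize(im[80:330,220:520,::-1],None,fx=2.4,fy=2.4,interpolation=cv2.INTER_CUBIC));np.savez('s1',im=im,d=d,**p)
im,d,p=snap('top');np.savez('t1',im=im,d=d,**p);print(obs())
E
```

```text
time: 7.35
tool_pos: [0.6081, 0.0196, 0.3228]
ee_rot: [3.14, -0.332, 0.052]
wrist_force: [-3.1, -2.1, 5.5]
width: 0.0089
{'time': 7.45, 'joint_positions': [-0.0861, -0.0357, 1.3035, 0.0435, 1.545, -0.1321], 'qvel': [0.0, -0.0001, -0.0002, -0.0001, 0.0013, 0.0012], 'joint_torque': [1.7575, -25.7339, -28.5182, 1.2577, -1.6924, 0.02], 'tool_pos': [0.6081, 0.0196, 0.3228], 'ee_rot': [3.1401, -0.3315, 0.0523], 'wrist_force': [-3.6891, -2.8618, 6.0652], 'wrist_torque': [-0.6094, 0.3197, -0.189], 'width': 0.009}
```

View pics/s1.png

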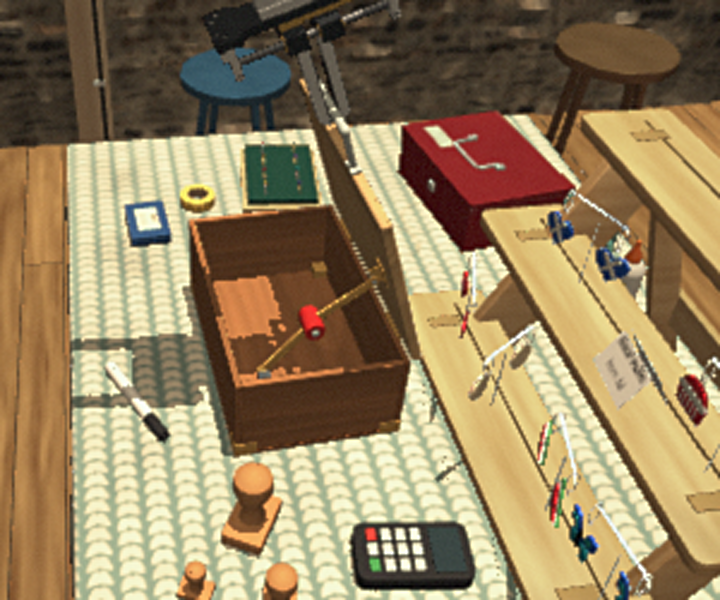

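```bash
cat > knee.py <<'E'
from h import *
O=np.array([.5728,.0183,0]);Rb=R.from_euler('z',.055)
def red(im,box):
    hsv=cv2.cvtColor(im,cv2.COLOR_RGB2HSV);m=(((hsv[...,0]<5)|(hsv[...,0]>175))&(hsv[...,1]>190)&(hsv[...,2]>100)).astype(np.uint8)
    k=np.zeros_like(m);a,b,c,e=box;k[a:b,c:e]=m[a:b,c:e];n,l,st,c=cv2.connectedComponentsWithStats(k);i=1+np.argmax(st[1:,4]);return st[i],c[i],l==i
def plane(uv,p,yb=-.115):
    K=p['mtx'];T=np.linalg.inv(p['world_to_cam']);r=T[:3,:3]@[(uv[0]-K[0,2])/K[0,0],-(uv[1]-K[1,2])/K[1,1],-1]
    o=Rb.inv().apply(T[:3,3]-O);r=Rb.inv().apply(r);return o+r*(yb-o[1])/r[1]
def look(name,z):
    p={k:z[k] for k in('mtx','world_to_cam')};box=(190,240,330,370) if name=='side' else (120,240,330,400)
    st,c,m=red(z['im'],box);print(name,st,c.round(1),'depth med boxframe',np.median(Rb.inv().apply(pts(z['d'],p)[m]-O),0).round(4))
    return c,p
if __name__=='__main__':
    c,p=look('side',np.load('s1.npz'));print('knee',plane(c,p).round(4))
    for n,(u,v) in dict(foot=(263,373),lid=(380,270)).items(): print(n,plane((220+u/2.4,80+v/2.4),p).round(4))
    try: look('top',np.load('t1.npz'))
    except Exception as e: print(e)
E
python3 knee.py
```

```text
side [345 207  10  13  78] [348.8 212.5] depth med boxframe [-0.0111 -0.1182  0.1625]
knee [-0.0103 -0.115   0.1601]
foot [-0.0568 -0.115   0.0895]
lid [ 0.0599 -0.115   0.2126]
attempt to get argmax of an empty sequence
```

Locked: the knee sits about 10–15 mm on the robot side of the foot-to-lid line (red roller at crop pixel (312,322), line at about (312,330)). Now I release and back off.

```bash
python3 -m jog '[[[0,0,0],[0,0,0],0.36],[[0,0,0],[0,0,0],0.36],[[0,0,0],[0,0,0],0.36],[[0,0,0],[0,0,0],0.36]]'; python3 - <<'E'
from h import *
o=obs();print(o['tool_pos'],o['ee_rot'])
E
python3 -m jog '[[[0,0,0],[0,0,-20],0.36],[[0,0,0],[0,0,-45],0.36],[[0,0,0],[0,0,-70],0.36],[[0,0,0],[0,0,-90],0.36],[[0,0,0],[0,0,-90],0.36]]'; python3 - <<'E'
from h import *
rows([.40,-.15,.36],[np.pi,0,-.6])
rows([.498,-.3225,.22],[np.pi,0,-.5])
E
```

```text
time: 7.85
tool_pos: [0.6073, 0.0204, 0.318]
ee_rot: [-3.141, -0.324, 0.053]
wrist_force: [1.3, -0.4, 0.1]
width: 0.03
[0.6073, 0.0204, 0.318] [-3.141, -0.324, 0.0526]
time: 8.35
tool_pos: [0.579, 0.0187, 0.408]
ee_rot: [3.141, -0.332, 0.053]
wrist_force: [0.5, -0.1, 0.5]
width: 0.0303
rot raw [ 3.1408 -0.3318  0.0529]
turn [ -6.2 -18.3  37.1] shift [-193.1  159.   -15.6]
rot raw [ 3.1408 -0.3318  0.0529]
turn [ -5.2 -18.5  31.4] shift [-154.8  336.3  145.8]
```

```bash
python3 -m jog '[[[-1.2,-3.7,6.2],[-38,40,0],0.36],[[-2.4,-7.4,12.5],[-70,85,20],0.36],[[-3.6,-11,18.8],[-100,130,50],-0.3],[[-4.4,-14.8,25],[-120,175,80],-0.3],[[-5.2,-18.5,31.4],[-140,220,100],-0.3]]'; python3 - <<'E'
from h import *
rows([.498,-.3225,.22],[np.pi,0,-.8])
E
```

```text
time: 8.85
tool_pos: [0.4952, -0.1775, 0.2803]
ee_rot: [3.139, 0.01, -0.504]
wrist_force: [-0.2, -0.8, 0.0]
width: 0.051
rot raw [ 3.1388  0.0103 -0.5039]
turn [ 0.2  0.6 17. ] shift [ 73.1 125.4  59.9]
```

```bash
python3 -m jog '[[[0,0,6],[20,35,10],-0.3],[[0,0,12],[40,70,25],-0.3],[[0.2,0.4,17],[60,105,45],-0.3],[[0.2,0.4,17],[73,125,60],-0.3],[[0.2,0.4,17],[73,125,60],-0.3]]'; python3 - <<'E'
from h import *
im,d,p=snap('wrist');cv2.imwrite('pics/w2.png',im[...,::-1]);o=obs();print(o['tool_pos'],o['ee_rot'])
P=pts(d,p);q=P.reshape(-1,3);k=(np.hypot(q[:,0]-.498,q[:,1]+.3225)<.05)&(q[:,2]>.045)&(q[:,2]<.08);s=q[k];print(len(s),s[:,2].max(),np.percentile(s,[2,50,98],axis=0).round(4),cv2.minEnclosingCircle((s[s[:,2]>.055][:,:2]*1000).astype(np.float32)))
print(proj([.498,-.3225,.067],p))
rows([.498,-.3225,.029],[np.pi,0,-.8])
E
```

```text
time: 9.35
tool_pos: [0.4976, -0.3234, 0.2167]
ee_rot: [3.14, 0.008, -0.801]
wrist_force: [-0.1, 0.2, 0.9]
width: 0.0616
[0.4985, -0.3219, 0.219] [3.1413, 0.0054, -0.7996]
627 0.06714122319462251 [[ 0.4868 -0.3391  0.0503]
 [ 0.5011 -0.325   0.062 ]
 [ 0.514  -0.3122  0.0662]] ((499.7645263671875, -326.5422668457031), 14.904212951660156)
(np.float64(318.5307950916022), np.float64(194.12138072375242))
rot raw [ 3.1413  0.0054 -0.7996]
turn [0.  0.3 0. ] shift [  1.1   0.7 189.9]
```

View pics/w2.png

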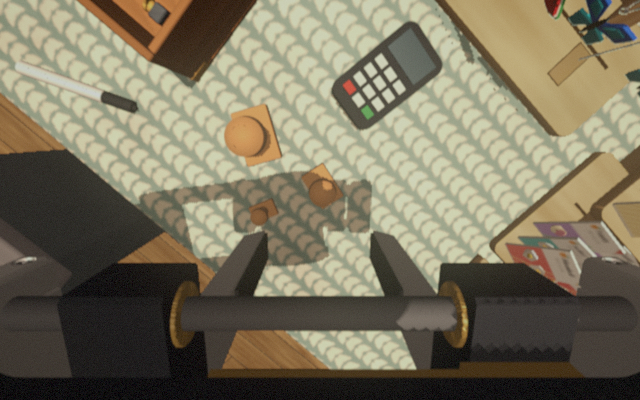

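The middle stamp's knob is at (322,190), between the fingers. Descending and gripping.

```bash
python3 -m jog '[[[0,0.3,0],[3,1.5,45],-0.3],[[0,0.3,0],[4,1.5,90],-0.3],[[0,0.3,0],[4,1.5,135],-0.3],[[0,0.3,0],[4,1.5,170],-0.3],[[0,0.3,0],[4,1.5,189],-0.3]]' && python3 -m jog '[[[0,0,0],[0,0,0],-0.3],[[0,0,0],[0,0,0],1],[[0,0,0],[0,0,0],1],[[0,0,0],[0,0,0],1],[[0,0,0],[0,0,0],1]]' && python3 -m jog '[[[0,0,0],[0,0,-30],1],[[0,0,0],[0,0,-75],1],[[0,0,0],[0,0,-120],1],[[0,0,0],[0,0,-165],1],[[0,0,0],[0,0,-190],1]]'; python3 - <<'E'
from h import *
t=O=np.array([.5728,.0183,0])+R.from_euler('z',.055).apply([-.035,.05,0]);print(t)
rows([.44,-.16,.26],[np.pi,0,-1.1])
rows([t[0],t[1],.25],[np.pi,0,-1.516])
E
```

```text
time: 9.9
tool_pos: [0.5003, -0.3226, 0.0304]
ee_rot: [-3.142, -0.001, -0.796]
wrist_force: [-0.0, -0.5, -0.2]
width: 0.061
time: 10.4
tool_pos: [0.5024, -0.3262, 0.0357]
ee_rot: [-3.141, -0.009, -0.797]
wrist_force: [0.1, 0.4, -0.5]
width: 0.0327
time: 10.9
tool_pos: [0.5017, -0.3257, 0.2299]
ee_rot: [-3.14, -0.015, -0.798]
wrist_force: [0.7, -0.4, -0.0]
width: 0.0284
[0.53510431 0.06630036 0.        ]
rot raw [-3.1404 -0.0147 -0.7976]
turn [-0.2 -0.8 17.3] shift [-161.2  -71.6  -32.4]
rot raw [-3.1404 -0.0147 -0.7976]
turn [-0.4 -0.8 41.2] shift [-256.9 -297.7  -23.6]
```

```bash
python3 -m jog '[[[0,0,3.5],[-32,-14,-6],1],[[0,0,7],[-66,-29,-15],1],[[0,0,10.5],[-100,-44,-25],1],[[0,0,14],[-132,-58,-31],1],[[-0.2,-0.8,17.3],[-161,-72,-32],1]]'; python3 - <<'E'
from h import *
rows([.47,-.0,.26],[np.pi,0,-1.516])
E
```

```text
time: 11.4
tool_pos: [0.439, -0.1579, 0.2569]
ee_rot: [3.14, 0.004, -1.102]
wrist_force: [-0.7, 0.2, 0.7]
width: 0.0284
rot raw [ 3.1403  0.0043 -1.1019]
turn [ 0.1  0.2 23.7] shift [-126.9  -99.    -2.6]
```

```bash
python3 -m jog '[[[0,0,5],[-25,-20,0],1],[[0,0,10],[-52,-40,0],1],[[0,0,15],[-80,-62,0],1],[[0,0,20],[-105,-82,-2],1],[[0,0.2,23.7],[-127,-99,-2],1]]'; python3 - <<'E'
from h import *
rows([.5351,.0663,.18],[np.pi,0,-1.516])
im,d,p=snap('wrist');cv2.imwrite('pics/w3.png',im[...,::-1]);im,d,p=snap('side')
cv2.imwrite('pics/s3.png',cv2.resize(im[20:320,200:500,::-1],None,fx=2,fy=2,interpolation=cv2.INTER_CUBIC))
P=pts(d,p).reshape(-1,3);t=robot.get_obs()['tool_pos'];k=(np.hypot(P[:,0]-t[0],P[:,1]-t[1])<.04)&(P[:,2]<t[2]+.02)&(P[:,2]>.13);s=P[k];print(t,len(s),np.percentile(s[:,2],[1,3,10,50]).round(3) if len(s) else '')
E
```

```text
time: 11.9
tool_pos: [0.4703, 0.0004, 0.2584]
ee_rot: [3.138, 0.001, -1.516]
wrist_force: [0.1, -0.2, -1.6]
width: 0.0288
rot raw [ 3.1383e+00  1.2000e-03 -1.5157e+00]
turn [0.2 0.1 0. ] shift [-62.2 -68.6  78.2]
[0.47030181 0.00157443 0.2580801 ] 279 [0.221 0.223 0.226 0.236]
```

View pics/s3.png

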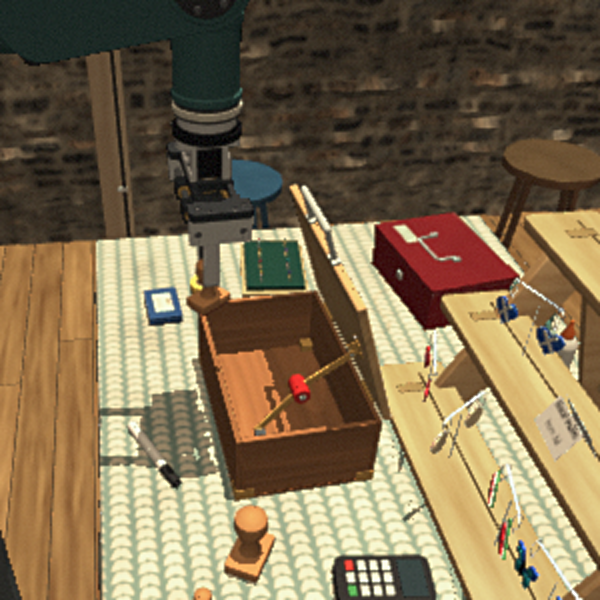

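The stamp hangs upright and the lid is still locked (red knee at (299,387)). Moving over the box and lowering.

```bash
python3 -m jog '[[[0,0,0],[-20,-18,0],1],[[0,0,0],[-42,-36,10],1],[[0,0,0],[-62,-55,30],1],[[0,0,0],[-62,-55,70],1],[[0,0,0],[-62,-55,100],1]]' && python3 -m jog '[[[0,0,0],[0,0,25],1],[[0,0,0],[0,0,50],1],[[0,0,0],[0,0,75],1],[[0,0,0],[0,0,95],1],[[0,0,0],[0,0,105],1]]'  && python3 -m jog '[[[0,0,0],[0,0,1],1],[[0,0,0],[0,0,2],1]]'
```

```text
time: 12.5
tool_pos: [0.5209, 0.0636, 0.1555]
ee_rot: [3.135, 0.001, -1.512]
wrist_force: [0.8, -0.0, 0.1]
width: 0.0285
time: 13.0
tool_pos: [0.5191, 0.063, 0.0503]
ee_rot: [3.133, 0.001, -1.513]
wrist_force: [-1.1, -0.6, -0.5]
width: 0.0285
time: 13.2
tool_pos: [0.5211, 0.0637, 0.0512]
ee_rot: [3.138, 0.001, -1.513]
wrist_force: [0.0, 0.6, 0.2]
width: 0.0281
```

```bash
python3 -m jog '[[[0,0,0],[0,0,1.5],1],[[0,0,0],[0,0,3],1],[[0,0,0],[0,0,4.5],1],[[0,0,0],[0,0,6],1],[[0,0,0],[0,0,6],1]]'
```

```text
time: 13.7
tool_pos: [0.5216, 0.064, 0.047]
ee_rot: [3.14, 0.001, -1.513]
wrist_force: [-2.4, -1.4, 9.2]
width: 0.0283
```

```bash
python3 -m jog '[[[0,0,0],[0,0,1],1],[[0,0,0],[0,0,2],1],[[0,0,0],[0,0,3],1],[[0,0,0],[0,0,3],1]]'
```

```text
time: 14.1
tool_pos: [0.522, 0.064, 0.0469]
ee_rot: [3.141, 0.0, -1.513]
wrist_force: [-6.7, -1.0, 20.5]
width: 0.0283
```

```bash
python3 -m jog '[[[0,0,0],[0,0,-2.5],1],[[0,0,0],[0,0,-4.5],1],[[0,0,0],[0,0,-4.5],1],[[0,0,0],[0,0,-4.5],-0.2],[[0,0,0],[0,0,-4.5],-0.2]]' && python3 -m jog '[[[0,0,0],[0,0,0],-0.2],[[0,0,0],[0,0,-10],-0.2],[[0,0,0],[0,0,-40],-0.2],[[0,0,0],[0,0,-80],-0.2],[[0,0,0],[0,0,-120],-0.2]]'; python3 - <<'E'
from h import *
rows([.44,.03,.28],[np.pi,0,-1.516])
E
```

```text
time: 14.6
tool_pos: [0.52, 0.0643, 0.0451]
ee_rot: [3.135, 0.002, -1.513]
wrist_force: [0.1, -0.9, -0.1]
width: 0.0411
time: 15.1
tool_pos: [0.5205, 0.0641, 0.167]
ee_rot: [3.135, 0.002, -1.513]
wrist_force: [0.2, 0.5, -0.3]
width: 0.0568
rot raw [ 3.1353e+00  1.6000e-03 -1.5130e+00]
turn [0.4 0.1 0.2] shift [  29.3   83.  -112.5]
```

```bash
python3 -m jog '[[[4,0,0],[15,20,-25],-0.2],[[8,0,0],[30,45,-50],0.3],[[16,0,0],[55,70,-75],1],[[24,0,0],[80,90,-95],1],[[32,0,0],[105,100,-110],1]]'; python3 - <<'E'
from knee import *
T=Rb.apply([-.032,-.115,.180])+O;print(T)
rot=(R.from_euler('xyz',[np.pi,0,-1.516])*R.from_rotvec([np.pi/4,0,0])).as_euler('xyz')
rows(T,rot)
for n in('side',):
    im,d,p=snap(n);c,_=look(n,dict(im=im,d=d,**p));print('knee',plane(c,p).round(4))
    P=Rb.inv().apply(pts(d,p).reshape(-1,3)-O);k=(abs(P[:,0]+.05)<.06)&(abs(P[:,1]-.05)<.06)&(P[:,2]>.06)&(P[:,2]<.09);print('stamp',k.sum(),np.median(P[k],0))
im,d,p=snap('top')
P=Rb.inv().apply(pts(d,p)-O);k=(abs(P[...,0])<.087)&(abs(P[...,1]-.05)<.08)&(P[...,2]>.055)&(P[...,2]<.085);print('stamp top',k.sum(),np.median(P[k],0))
hs=cv2.cvtColor(im,cv2.COLOR_RGB2HSV);m=(((hs[...,0]<5)|(hs[...,0]>175))&(hs[...,1]>190)&(hs[...,2]>90)&(P[...,2]>.1)&(P[...,2]<.2)&(abs(P[...,0])<.09)&(abs(P[...,1])<.15));print('knee top',m.sum(),P[m].mean(0) if m.any() else '')
E
```

```text
time: 15.6
tool_pos: [0.4273, -0.0464, 0.2802]
ee_rot: [-2.578, -0.004, -1.51]
wrist_force: [1.1, -1.3, -0.5]
width: 0.028
[ 0.5471702  -0.09828522  0.18      ]
rot raw [-2.5776 -0.0038 -1.51  ]
turn [12.7  0.   0.4] shift [ 58.7 -44.8 147.2]
side [344 207  11  12  80] [348.8 212.2] depth med boxframe [-0.0113 -0.1167  0.1626]
knee [-0.0105 -0.115   0.1612]
stamp 126 [-0.05954684  0.04135824  0.07188453]Traceback (most recent call last):
  File "<stdin>", line 9, in <module>
  File "scipy/spatial/transform/_rotation.pyx", line 2580, in scipy.spatial.transform._rotation.Rotation.apply
ValueError: Expected input of shape (3,) or (P, 3), got (400, 640, 3).
```

```bash
python3 -m jog '[[[3,0,0],[12,-20,20],1],[[6,0,0],[25,-35,50],1],[[9,0,0],[40,-42,80],1],[[12.7,0,0.4],[50,-45,110],1],[[12.7,0,0.4],[58.7,-45,140],1]]'; python3 - <<'E'
from knee import *
o=obs();print(o['tool_pos'],Rb.inv().apply(np.array(o['tool_pos'])-O).round(4),R.from_euler('xyz',o['ee_rot']).apply([0,0,1]).round(3))
im,d,p=snap('wrist');P=pts(d,p);hs=cv2.cvtColor(im,cv2.COLOR_RGB2HSV);Q=Rb.inv().apply(P.reshape(-1,3)-O).reshape(P.shape)
m=(((hs[...,0]<5)|(hs[...,0]>175))&(hs[...,1]>190)&(hs[...,2]>80)&(Q[...,2]>.1)&(Q[...,2]<.2)&(abs(Q[...,1]+.115)<.06));print(m.sum(),np.percentile(Q[m],[5,50,95],axis=0).round(4) if m.any() else '')
cv2.imwrite('pics/w4.png',im[...,::-1])
E
```

```text
time: 16.2
tool_pos: [0.5426, -0.0977, 0.1776]
ee_rot: [-2.369, 0.008, -1.518]
wrist_force: [0.4, 0.5, 0.6]
width: 0.0007
[0.5426, -0.0977, 0.1776] [-0.0365 -0.1142  0.1776] [ 0.697  0.043 -0.716]
447 [[-0.018  -0.1275  0.1579]
 [-0.0079 -0.111   0.161 ]
 [-0.0011 -0.1015  0.1629]]
```

View pics/w4.png

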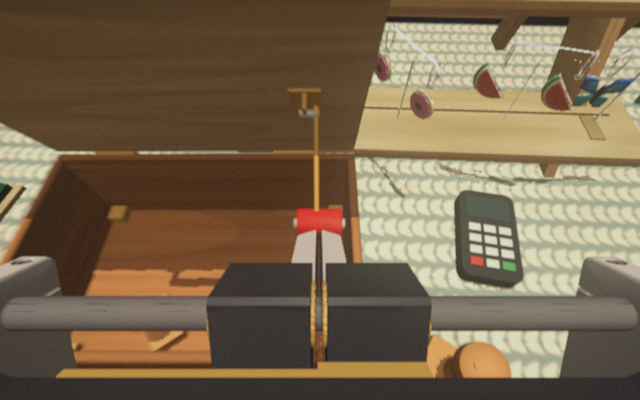

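The fingertips line up with the red roller at (320,222). Pushing gently now.

```bash
python3 -m jog '[[[0,0,0],[0,0,8],1],[[0,0,0],[0,0,14],1],[[0,0,0],[0,0,19],1],[[0,0,0],[0,0,23],1],[[0,0,0],[0,0,25],1]]' && python3 -m jog '[[[0,0,0],[0,0,1.5],1],[[0,0,0],[0,0,3],1],[[0,0,0],[0,0,4.5],1],[[0,0,0],[0,0,6],1],[[0,0,0],[0,0,7],1]]'
```

```text
time: 16.75
tool_pos: [0.5608, -0.0974, 0.1636]
ee_rot: [-2.366, 0.005, -1.518]
wrist_force: [-0.2, -0.1, -1.3]
width: 0.0006
time: 17.25
tool_pos: [0.5652, -0.0974, 0.1578]
ee_rot: [-2.367, 0.006, -1.519]
wrist_force: [-1.5, 0.5, -0.0]
width: 0.0003
```

```bash
python3 -m jog '[[[0,0,0],[0,0,1.5],1],[[0,0,0],[0,0,3],1],[[0,0,0],[0,0,4.5],1],[[0,0,0],[0,0,6],1],[[0,0,0],[0,0,7],1]]'
```

```text
time: 17.75
tool_pos: [0.5701, -0.097, 0.1524]
ee_rot: [-2.367, 0.006, -1.518]
wrist_force: [-1.7, -1.1, 0.9]
width: 0.0003
```

```bash
python3 -m jog '[[[0,0,0],[0,0,1.5],1],[[0,0,0],[0,0,3],1],[[0,0,0],[0,0,4.5],1],[[0,0,0],[0,0,6],1],[[0,0,0],[0,0,7],1]]'
```

```text
time: 18.25
tool_pos: [0.5749, -0.0967, 0.1474]
ee_rot: [-2.367, 0.006, -1.518]
wrist_force: [-3.0, 0.1, 0.1]
width: 0.0002
```

```bash
python3 -m jog '[[[0,0,0],[0,0,1.5],1],[[0,0,0],[0,0,3],1],[[0,0,0],[0,0,4.5],1],[[0,0,0],[0,0,6],1],[[0,0,0],[0,0,8],1]]'
```

```text
time: 18.75
tool_pos: [0.5805, -0.0964, 0.1417]
ee_rot: [-2.367, 0.006, -1.518]
wrist_force: [-5.0, 1.0, 0.1]
width: 0.0004
```

```bash
python3 -m jog '[[[0,0,0],[0,0,1.5],1],[[0,0,0],[0,0,3],1],[[0,0,0],[0,0,4.5],1],[[0,0,0],[0,0,6],1],[[0,0,0],[0,0,8],1]]'; python3 - <<'E'
from knee import *
im,d,p=snap('side');c,_=look('side',dict(im=im,d=d,**p));print('knee',plane(c,p).round(4))
P=Rb.inv().apply(pts(d,p).reshape(-1,3)-O)
E
```

```text
time: 19.25
tool_pos: [0.5857, -0.096, 0.1356]
ee_rot: [-2.368, 0.006, -1.518]
wrist_force: [-6.6, -0.8, 0.7]
width: 0.0004
side [354 219   8   8  33] [356.7 221.9] depth med boxframe [ 0.0086 -0.1243  0.1341]
knee [ 0.0127 -0.115   0.1243]
```

```bash
python3 -m jog '[[[0,0,0],[0,0,1.5],1],[[0,0,0],[0,0,3],1],[[0,0,0],[0,0,4.5],1],[[0,0,0],[0,0,6],1],[[0,0,0],[0,0,8],1]]'
```

```text
time: 19.8
tool_pos: [0.5896, -0.0956, 0.1277]
ee_rot: [-2.373, 0.006, -1.517]
wrist_force: [-15.6, -3.1, 2.4]
width: 0.0002
```

```bash
python3 -m jog '[[[0,0,0],[0,0,-5],1],[[0,0,0],[0,0,-20],1],[[0,0,0],[0,0,-50],1],[[0,0,0],[0,0,-90],1],[[0,0,0],[0,0,-130],1]]'; python3 - <<'E'
from knee import *
im,d,p=snap('side');c,_=look('side',dict(im=im,d=d,**p));print('knee',plane(c,p).round(4));np.savez('s5',im=im,d=d,**p)
P=Rb.inv().apply(pts(d,p).reshape(-1,3)-O);
k=(P[:,0]>-.0)&(P[:,0]<.09)&(abs(P[:,1])<.14)&(P[:,2]>.15);s=P[k];print(len(s),s[s[:,2]>s[:,2].max()-.012].mean(0),s[:,2].max())
# lid underside/right edge fit
k=(P[:,0]>0.0)&(P[:,0]<.12)&(P[:,1]>-.155)&(P[:,1]<-.12)&(P[:,2]>.16)&(P[:,2]<.3);s=P[k];print(len(s),np.degrees(np.arctan(-1/np.polyfit(s[:,2],s[:,0],1)[0])))
cv2.imwrite('pics/s5.png',cv2.resize(im[80:280,240:480,::-1],None,fx=3,fy=3,interpolation=cv2.INTER_CUBIC))
E
```

```text
time: 20.3
tool_pos: [0.5008, -0.1008, 0.2256]
ee_rot: [-2.364, 0.005, -1.518]
wrist_force: [0.2, -0.7, 0.8]
width: 0.0003
side [353 217   9  10  55] [356.6 222. ] depth med boxframe [ 0.0112 -0.1184  0.1263]
knee [ 0.0124 -0.115   0.124 ]
360 [ 0.00302364 -0.05222214  0.30386822] 0.3104700590228429
285 62.6158404182083
```

View pics/s5.png

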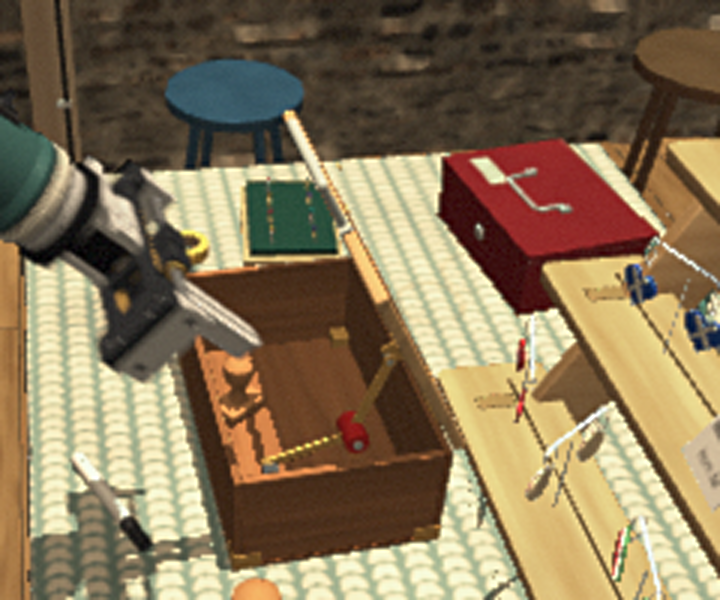

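The stay is clearly broken (knee at (352,432), bent away from the robot), the lid is still up, and the stamp stands in the box at (238,390). Now I find the bar.

```bash
python3 - <<'E'
from knee import *
z=np.load('s5.npz');im,d=z['im'],z['d'];p={k:z[k] for k in('mtx','world_to_cam')}
Q=Rb.inv().apply(pts(d,p).reshape(-1,3)-O).reshape(400,640,3);sub=Q[110:165,330:362].reshape(-1,3);col=im[110:165,330:362].reshape(-1,3)
k=(abs(sub[:,1])<.07)&(sub[:,2]>.22)&(sub[:,2]<.38)&(abs(sub[:,0])<.1)
print(k.sum());rr=np.hypot(sub[k][:,0]-.095,sub[k][:,2]-.11);a=np.degrees(np.arctan2(sub[k][:,2]-.11,.095-sub[k][:,0]))
m=(rr>.222)&(rr<.25);print(m.sum(),np.percentile(rr[m],[10,50,90]),np.percentile(a[m],[10,50,90]))
m=(rr<.19)&(rr>.05);print(m.sum(),np.percentile(a[m],[10,50,90]))
rows([.42,-.02,.36],[np.pi,0,-.6])
E
```

```text
231
129 [0.23255806 0.23933892 0.24096373] [63.4231392  64.40769031 65.25643616]
35 [63.2256023  66.5164798  67.31544152]
rot raw [-2.3548e+00 -2.0000e-03 -1.5192e+00]
turn [-41.7 -20.8 -49.8] shift [ -85.9  -35.8 -143.6]
```

```bash
python3 -m jog '[[[-5,-2.5,-6],[-10,-5,-30],1],[[-10,-5,-12],[-25,-10,-60],0.2],[[-15,-7.5,-18],[-40,-15,-90],0.2],[[-20,-10,-24],[-60,-22,-120],0.2],[[-25,-12.5,-30],[-86,-36,-144],0.2]]'; python3 - <<'E'
from knee import *
T=O+Rb.apply([-.0277,0,.392]);print(T)
rows(T,[np.pi,-.293,.055])
E
```

```text
time: 20.85
tool_pos: [0.4216, -0.02, 0.355]
ee_rot: [-2.836, -0.082, -0.961]
wrist_force: [0.6, 0.4, -0.1]
width: 0.0291
[0.54514189 0.01677727 0.392     ]
rot raw [-2.8356 -0.0816 -0.9606]
turn [ -5.1   2.2 -58.2] shift [  43.5 -126.8    4.8]
```

```bash
python3 -m jog '[[[-0.7,0.3,-8.3],[0,0,-10],0.2],[[-1.4,0.6,-16.6],[5,-20,-20],0.2],[[-2.2,0.9,-25],[10,-40,-20],0.2],[[-2.9,1.2,-33.2],[15,-60,-15],0.2],[[-3.6,1.5,-41.5],[20,-80,-10],0.2]]'; python3 - <<'E'
from knee import *
rows(O+Rb.apply([-.0277,0,.392]),[np.pi,-.293,.055])
E
```

```text
time: 21.35
tool_pos: [0.4935, 0.0089, 0.3886]
ee_rot: [-3.028, -0.268, -0.242]
wrist_force: [0.0, -0.8, -0.2]
width: 0.038
rot raw [-3.0283 -0.2675 -0.2422]
turn [ -1.7   0.5 -16.4] shift [ 47.4 -18.8  11.7]
```

```bash
python3 -m jog '[[[-0.8,0.2,-8],[15,-5,0],0.2],[[-1.7,0.5,-16.4],[30,-12,0],0.2],[[-1.7,0.5,-16.4],[47.4,-18.8,11.7],0.2],[[-1.7,0.5,-16.4],[47.4,-18.8,11.7],0.2],[[-1.7,0.5,-16.4],[47.4,-18.8,11.7],0.2]]'; python3 - <<'E'
from knee import *
o=obs();print(Rb.inv().apply(np.array(o['tool_pos'])-O))
im,d,p=snap('wrist');Q=Rb.inv().apply(pts(d,p).reshape(-1,3)-O);k=(abs(Q[:,1])<.04)&(Q[:,0]>-.06)&(Q[:,0]<.03)&(Q[:,2]>.29)&(Q[:,2]<.345);s=Q[k]
rr=np.hypot(s[:,0]-.095,s[:,2]-.11);s=s[(rr>.225)&(rr<.245)];print(len(s),np.percentile(s,[5,50,95],axis=0).round(4))
cv2.imwrite('pics/w5.png',im[...,::-1])
rows(O+Rb.apply([-.0017,0,.306]),[np.pi,-.293,.055])
E
```

```text
time: 21.85
tool_pos: [0.5435, 0.0158, 0.39]
ee_rot: [-3.138, -0.288, 0.048]
wrist_force: [-1.6, 0.5, 0.4]
width: 0.0374
[-0.02939313 -0.00088553  0.39      ]
1152 [[-0.0124 -0.0357  0.3214]
 [-0.009   0.0012  0.3244]
 [-0.0039  0.0363  0.3259]]
rot raw [-3.1385 -0.2888  0.0476]
turn [-0.1  0.2 -0.4] shift [ 2.8 -1.  89.1]
```

View pics/w5.png

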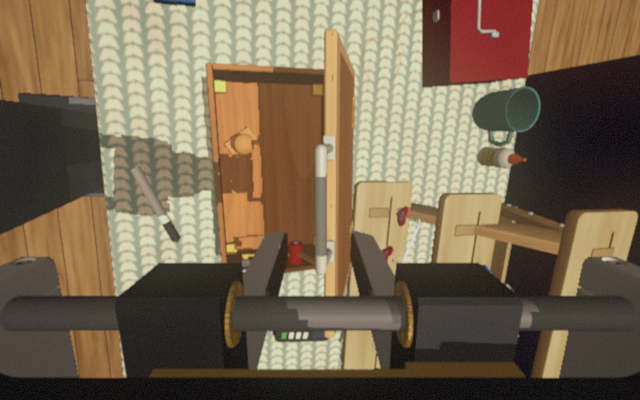

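The bar, at (321,150)–(321,268), is centred between the fingers. Going on and pinching it.

```bash
python3 -m jog '[[[0,0,0],[2,0,25],0.2],[[0,0,0],[2,0,50],0.2],[[0,0,0],[2,0,70],0.2],[[0,0,0],[2,0,82],0.2],[[0,0,0],[2,0,88],0.2]]' && python3 -m jog '[[[0,0,0],[0,0,0],1],[[0,0,0],[0,0,0],1],[[0,0,0],[0,0,0],1],[[0,0,0],[0,0,0],1],[[0,0,0],[0,0,0],1]]'; python3 - <<'E'
from knee import *
o=obs();q=Rb.inv().apply(np.array(o['tool_pos'])-O);t=-o['ee_rot'][1];b=q-.017*np.array([np.sin(t),0,-np.cos(t)]);print(q,t,b,np.hypot(b[0]-.095,b[2]-.11),np.degrees(np.arctan2(b[2]-.11,.095-b[0]))-1.46,o['wrist_force'])
E
python3 arc.py 63 60 56 52 48 44;python3 arc.py 44 40 36 32 28 24;python3 arc.py 24 20 16 12 9 6; python3 arc.py 6 4 2 1 0
```

```text
time: 22.4
tool_pos: [0.5696, 0.0167, 0.3057]
ee_rot: [-3.139, -0.287, 0.047]
wrist_force: [-0.3, -0.7, -0.9]
width: 0.0372
time: 22.9
tool_pos: [0.5702, 0.0168, 0.3077]
ee_rot: [-3.139, -0.29, 0.048]
wrist_force: [-2.4, -0.3, 3.3]
width: 0.0089
[-0.00267853 -0.0013548   0.3077    ] 0.2897 [-0.00753483 -0.0013548   0.3239916 ] 0.23728842621460264 62.93842561448849 [-2.4223, -0.3435, 3.2819]
60.0 [ 0.  -0.8  0. ] [-12.3  -0.    2.2] tangent world [0.87 0.5 ]
56.0 [ 0.  -1.9  0. ] [-28.6  -0.    6.1] tangent world [0.83 0.56]
52.0 [ 0.  -2.9  0. ] [-44.6  -0.   11.1] tangent world [0.79 0.62]
48.0 [ 0. -4.  0.] [-60.1  -0.   17.1] tangent world [0.74 0.67]
44.0 [ 0.  -5.1  0. ] [-75.2  -0.   24.2] tangent world [0.69 0.72]
40.0 [ 0.  -1.1 -0. ] [-13.8  -0.    9.4] tangent world [0.64 0.77]
36.0 [ 0.  -2.1  0. ] [-26.9  -0.   19.6] tangent world [0.59 0.81]
32.0 [ 0.  -3.2  0. ] [-39.2  -0.   30.8] tangent world [0.53 0.85]
28.0 [-0.  -4.3 -0. ] [-50.8  -0.   42.7] tangent world [0.47 0.88]
24.0 [ 0.  -5.3  0. ] [-61.5  -0.   55.4] tangent world [0.41 0.91]
20.0 [-0.  -1.1  0. ] [-8.5 -0.  14.2] tangent world [0.34 0.94]
16.0 [-0.  -2.1 -0. ] [-16.  -0.  29.] tangent world [0.28 0.96]
12.0 [ 0.  -3.2 -0. ] [-22.4  -0.   44.2] tangent world [0.21 0.98]
9.0 [ 0. -4. -0.] [-26.5  -0.   55.9] tangent world [0.16 0.99]
6.0 [-0.  -4.8 -0. ] [-30.   -0.   67.7] tangent world [0.1  0.99]
4.0 [ 0.  -0.5  0. ] [-1.3 -0.   8.1] tangent world [0.07 1.  ]
2.0 [ 0.  -1.1  0. ] [-2.3 -0.  16.3] tangent world [0.03 1.  ]
1.0 [ 0.  -1.3  0. ] [-2.7 -0.  20.4] tangent world [0.02 1.  ]
0.0 [ 0.  -1.6  0. ] [-3.1 -0.  24.5] tangent world [0. 1.]
```

```bash
python3 -m jog '[[[0,-0.8,0],[-12.3,0,2.2],1],[[0,-1.9,0],[-28.6,0,6.1],1],[[0,-2.9,0],[-44.6,0,11.1],1],[[0,-4,0],[-60.1,0,17.1],1],[[0,-5.1,0],[-75.2,0,24.2],1]]'
```

```text
time: 23.4
tool_pos: [0.5046, 0.014, 0.2618]
ee_rot: [-3.139, -0.2, 0.048]
wrist_force: [1.1, 0.3, -0.4]
width: 0.0087
```

```bash
python3 -m jog '[[[0,-1.1,0],[-13.8,0,9.4],1],[[0,-2.1,0],[-26.9,0,19.6],1],[[0,-3.2,0],[-39.2,0,30.8],1],[[0,-4.3,0],[-50.8,0,42.7],1],[[0,-5.3,0],[-61.5,0,55.4],1]]'
```

```text
time: 23.9
tool_pos: [0.4555, 0.0118, 0.1944]
ee_rot: [-3.139, -0.107, 0.048]
wrist_force: [5.1, 0.6, -0.9]
width: 0.009
```

```bash
python3 -m jog '[[[0,-1.1,0],[-8.5,0,14.2],1],[[0,-2.1,0],[-16,0,29],1],[[0,-3.2,0],[-22.4,0,44.2],1],[[0,-4,0],[-26.5,0,55.9],1],[[0,-4.8,0],[-30,0,67.7],1]]'
```

```text
time: 24.4
tool_pos: [0.4346, 0.0107, 0.1243]
ee_rot: [-3.139, -0.026, 0.048]
wrist_force: [8.4, 1.5, -1.6]
width: 0.0092
```

```bash
python3 -m jog '[[[0,-0.3,0],[-0.7,0,4],1],[[0,-0.5,0],[-1.3,0,8.1],1],[[0,-0.8,0],[-1.8,0,12],1],[[0,-1.1,0],[-2.3,0,16.3],1],[[0,-1.3,0],[-2.7,0,20.4],1]]'; python3 -m jog '[[[0,0,0],[0,0,1],1],[[0,0,0],[0,0,2],1],[[0,0,0],[0,0,3],1],[[0,0,0],[0,0,3],1]]'
```

```text
time: 24.9
tool_pos: [0.4331, 0.0106, 0.105]
ee_rot: [-3.139, -0.005, 0.048]
wrist_force: [1.4, 1.5, 20.3]
width: 0.0091
time: 25.3
tool_pos: [0.4331, 0.0106, 0.1049]
ee_rot: [-3.14, -0.006, 0.048]
wrist_force: [1.9, 1.4, 12.4]
width: 0.0085
```

```bash
python3 - <<'E'
from knee import *
im,d,p=snap('top');Q=Rb.inv().apply(pts(d,p).reshape(-1,3)-O)
k=(abs(Q[:,0])<.085)&(Q[:,1]>.05)&(Q[:,1]<.14)&(Q[:,2]>.1)&(Q[:,2]<.16);s=Q[k];print('z now',k.sum(),np.polyfit(s[:,0],s[:,2],1))
z=np.load('top0.npz');q={a:z[a] for a in('mtx','world_to_cam')};Q=Rb.inv().apply(pts(z['d'],q).reshape(-1,3)-O)
k=(abs(Q[:,0])<.085)&(Q[:,1]>.05)&(Q[:,1]<.14)&(Q[:,2]>.1)&(Q[:,2]<.16);s=Q[k];print('z start',k.sum(),np.polyfit(s[:,0],s[:,2],1))
E
```

```text
z now 2658 [0.00191663 0.12273196]
z start 2659 [0.00170842 0.12276228]
```

Lid plane now matches its original shut state. I release and back away straight up.

```bash
python3 -m jog '[[[0,0,0],[0,0,-2],1],[[0,0,0],[0,0,-2],0.36],[[0,0,0],[0,0,-2],0.36],[[0,0,0],[0,0,-2],0.36],[[0,0,0],[0,0,-2],0.36]]' && python3 -m jog '[[[0,0,0],[0,0,-15],0.36],[[0,0,0],[0,0,-45],0.36],[[0,0,0],[0,0,-85],0.36],[[0,0,0],[0,0,-130],0.36],[[0,0,0],[-30,0,-150],0.36]]' && python3 -m jog '[[[0,0,0],[-45,0,-20],0.36],[[0,0,0],[-80,0,-40],0.36],[[0,0,0],[-80,0,-40],0.36],[[0,0,0],[-80,0,-40],0.36],[[0,0,0],[-80,0,-40],0.36]]'; python3 - <<'E'
from knee import *
im,d,p=snap('top');Q=Rb.inv().apply(pts(d,p).reshape(-1,3)-O);k=(abs(Q[:,0])<.085)&(abs(Q[:,1])<.14)&(Q[:,2]>.1)&(Q[:,2]<.16);s=Q[k];print(k.sum(),np.polyfit(s[:,0],s[:,2],1))
im,d,p=snap('side');cv2.imwrite('pics/s9.png',im[...,::-1])
E
```

```text
time: 25.85
tool_pos: [0.4297, 0.0106, 0.1024]
ee_rot: [-3.139, 0.003, 0.048]
wrist_force: [-0.3, 0.2, 0.1]
width: 0.0298
time: 26.35
tool_pos: [0.4028, 0.0085, 0.2566]
ee_rot: [-3.14, -0.004, 0.048]
wrist_force: [-0.5, -0.6, 0.8]
width: 0.0297
time: 26.85
tool_pos: [0.3211, 0.0049, 0.292]
ee_rot: [-3.139, 0.002, 0.048]
wrist_force: [-0.1, -0.2, -0.3]
width: 0.0298
8275 [0.00169575 0.12274857]
```

View pics/s9.png

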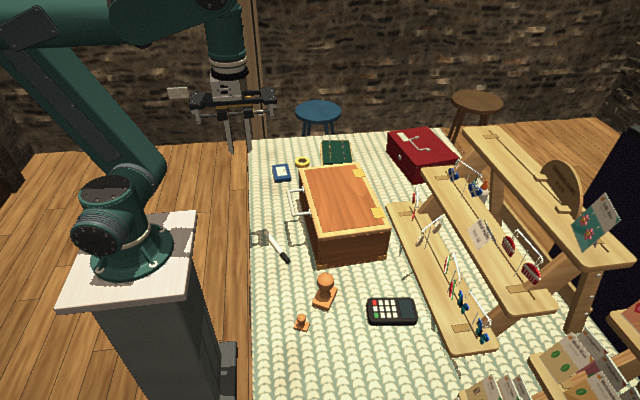

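The lid is shut at (342,205), the middle stamp is gone from the table, and everything else is where it was. The arm is clear, so I hand in.

```bash
python3 -c "
from bench import close_job
print(close_job())"
```

```text
the job is handed in; nothing more can be done
None
```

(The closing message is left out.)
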